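Chill the fresh candle batch

TASK

Slide the grey wax-melt mould up the ramp onto the open part of the chill plate, wholly on it with a long side flush against the blue stop bar, and push the three candle tins in single file into the lane until all stand wholly between the straight white rails. The wax is soft, so slide them along the bench: never lift or tip the mould or a tin. Leave the tape roll, blue carton and white tumbler where they are.

Things in the scene. Friction and masses are not known exactly. Their poses are not given: they have to be found in the camera images.
- plate: fixed aluminium plate, flat top 255 (x) by 205 (y) mm, 4 mm above the bench; origin at its centre, bench level. Its -y edge: dark ramp 32 mm long, full width. Its +y edge: blue stop bar, face at y +102.5, 26 mm high. Open part for the mould: x -127.5 to +43.5
- pad (a point): on the plate's top (4 mm above the bench), where the mould's origin lies when the mould is against the stop bar and centred in the open part; axes as the plate's (y towards the stop bar); plate frame (-42, 53.5, 4) mm
- lane_end (a point): on the plate's top, middle of the lane at the face of the stop bar; axes as the plate's; plate frame (85.5, 102.5, 4) mm
- lane_mouth (a point): on the plate's top, middle of the lane where the straight rails begin (top of the ramp); plate frame (85.5, -102.5, 4) mm, axes as the plate's. The two white rails run along y from here to the stop bar, 68 mm apart inside, 8 mm thick, tops 22 mm above the bench; over the ramp they flare outward by 13 mm over 34 mm
- mould: grey block mould with six round purple wax melts flush in its top, 110 (x) by 98 (y) by 24 (z) mm, about 400 g, lying flat; origin at the centre of its underside, z up
- tin_cream: round aluminium candle tin filled with cream wax, 60 mm diameter, 48 mm high, about 130 g, standing upright; origin at the centre of its underside, z up
- tin_amber: round aluminium candle tin filled with amber wax, 60 mm diameter, 48 mm high, about 130 g, standing upright; origin at the centre of its underside, z up
- tin_plum: round aluminium candle tin filled with plum wax, 60 mm diameter, 48 mm high, about 130 g, standing upright; origin at the centre of its underside, z up
- tape: bystander: cardboard tape roll, 96 mm diameter, 48 mm high; origin under its centre
- carton: bystander: round blue carton, 82 mm diameter, 100 mm high; origin under its centre
- tumbler: bystander: white ceramic candle tumbler, 80 mm diameter, 95 mm high; origin under its centre
Things that resemble listed ones, but are neither listed nor needed, are in the scene too. Leave any yellow look-alike of the tin_plum alone. Leave any purple look-alike of the tin_amber alone.

How it is judged:
By the outcome, as a careful person would: the job done as asked, in the order asked, and still so for the second after the job is handed in, with the robot touching nothing.
It also fails if it takes over 72 s, if anything falls off the work surface, if the arm or the gripper's body presses on something with over 40 N, if the wrist force passes 120 N, or if a joint passes its speed limit or range.

ROBOT

A 6-joint arm with a two-finger parallel gripper is mounted at the origin on the work surface. World frame = base frame: x ahead of the robot, y to its left, z up, the work surface at z = 0. Lengths are in mm, angles in rad, forces in N, time in s.
With the tool pointing down it reaches from about 300 to 875 mm from the base axis. Payload 4.2 kg.
Tool frame: the origin (TCP) lies midway between the tips of the shut fingers; the grasp point (between the pads) lies 19 mm behind it (env.grasp_offset is the distance from the TCP to the grasp point, in mm); z points along the fingers, y is the line along which they close (so a half turn about z gives the same grasp; the last joint's range is limited). The gripper opens to 85 mm and grips with 20 to 120 N. Pads are 22 mm wide; open, the fingers measure 114 mm over their backs; the gripper's body (76 mm by 85 mm) begins 54 mm behind the grasp point. The pads swing forward as they close: fully open they stand 13 mm farther back than shut.
Start: joints at [-1.282, 0.32, 1.565, -0, 1.257, -0.02], TCP at [174.754, -547.816, 231.338] pointing down, gripper open.
Joint ranges: [-3.11, 3.11], [-0.84, 2.01], [0.21, 2.61], [-1.34, 4.49], [0.05, 2.63], [-2.56, 2.56]. Speed limits (rad/s): [2.57, 2.57, 3.14, 3.14, 3.14, 3.14].

INTERFACE

Orientations are given as a rotation vector (axis times angle).
In Python, from bench import env gives the robot as it stands.
- The arm moves only by the tool play_rows, never from a script. Its argument "plan" is one flat list of numbers, 7 for each row, row after row: the shift along the tool's x, y, z normalised to -1 to 1, where 1 is 25 cm, then the turn, a rotation vector about the tool's x, y, z normalised to -1 to 1, where 1 is 180 degrees, then the closure, from -1 (fully open) to 1 (shut). A call has 1 to 5 rows; each row shifts and turns the commanded pose from where the row before left it, along the tool's axes as they then stand; what a row does not reach is not made up. A row lasts 1/12 s, in which the tool goes at most 41.7 mm and 7.16 degrees, less where a joint would pass 70% of its speed; a pose out of reach is approached as far as the arm can. A call with a number of a shift or a turn outside -1 to 1 is refused whole. A call with a gripper value outside its range is refused whole. The fingers move at their own pace and stop on an object; "newtons" is the grip in N (left out, the last holds). Time passes only in rows, so rows that do not move let the fingers close. It gives the time, the measured TCP pose, the force, the opening and the grip force at its end, in the units of the state.
- env.read_state(): the state, without advancing time (a new reading comes with each control period).
- env.get_image(name): name is "side" or "top" or "wrist"; returns (picture, depth): 480x640x3 uint8, red, green, blue; 480x640 float32, mm along the optical axis (not along the pixel's ray), 0 where there is no reading.
- env.camera_params(name): a dict with "K" (3x3 intrinsics, pixels), "k1" (the pictures are not rectified: a ray, as slopes to the right and down, at radius r is drawn at 1 + k1 r^2 times it, then the intrinsics apply), "extrinsics" (4x4, takes a point from world to camera coordinates). Camera axes: x right, y down, z forward; pixel columns grow to the right and rows downward; lengths in mm; the calibration is good to about 2 mm. A picture is of the moment at which its call begins: read the wrist's pose just before it. camera_params takes no time and is no camera call; for the wrist camera it gives the pose at the moment of the call.
- env.finish_job(): hands the job in; it is judged then, once.
The state is a dict: "time_s": time; "qpos": joint angles; "joint_velocities": joint speeds; "effort": joint torques, N m; "ee_pos": TCP position; "tool_rot": TCP orientation; "contact_force": force on the tool from outside, world axes, zero at the start; "wrist_torque": the same for the moment, N m; "width": finger opening in mm; "gripper_force": force on a finger pad.
Only numpy, scipy, OpenCV 4.12 (cv2) and the standard library are available. Lean on these libraries where they do the work, as an engineer would, in place of code of your own. Each camera call takes 0.05 s, during which the arm holds its last target. There are 200 camera calls.

## Working session

There is one attempt and no reset: what is moved stays moved. The work goes in short steps, Python scripts to look and compute and a tool call to move; the robot and the scene stay as the last step left them, time stands still between calls to the robot, and variables do not carry over. Pictures are saved under pics/ and viewed, at most 10 in all, crops included, and the job is handed in when it is done.

Besides the shell and the picture viewer there is one more tool, called after "Request:" in YAML: its name, and indented under it one key for each argument. play_rows: Moves the arm, as the interface text tells. Scaled input: -1 to 1 covers 25 cm each way for a shift and 180 degrees each way for a turn. Its arguments: {"type":"object","properties":{"plan":{"type":"array","items":{"type":"number"}},"newtons":{"type":"number"}},"required":["plan"]}

```bash
mkdir -p pics; ls; python3 - <<'E'
from bench import env
import cv2,numpy as np
print(env.read_state())
for n in ("top","side"):
    p,d=env.get_image(n); cv2.imwrite(f"pics/{n}0.png",p[:,:,::-1]); np.save(f"{n}d.npy",d); np.save(f"{n}p.npy",p)
    print(n,env.camera_params(n))
E
```

```text
pics
{'time_s': 0.0, 'qpos': array([-1.28201203e+00,  3.20290259e-01,  1.56570824e+00, -3.30125096e-06,
        1.25738145e+00, -1.99719391e-02]), 'joint_velocities': array([ 0.00015251,  0.00045738,  0.00016207, -0.0006164 ,  0.00109031,
        0.00028014]), 'effort': array([-4.78299171e-04, -4.15522563e+01, -2.34160137e+01, -3.62817752e-05,
        8.26912030e-03, -2.88107049e-05]), 'ee_pos': array([ 174.60407029, -547.33824402,  230.47185859]), 'tool_rot': array([-3.10248082e+00, -4.82798308e-01,  3.80878715e-04]), 'contact_force': array([ 0.1246792 ,  0.21965004, -0.14448185]), 'wrist_torque': array([-0.00992951,  0.00389782,  0.00894203]), 'gripper_force': 0.0, 'width': 85.15134260258246}
top {'K': array([[458.62660238,   0.        , 305.81780337],
       [  0.        , 458.62660238, 234.91757605],
       [  0.        ,   0.        ,   1.        ]]), 'k1': -0.018987660921407933, 'extrinsics': array([[-3.55506267e-03, -9.99991752e-01,  1.96399907e-03,
         1.50969306e-01],
       [-9.94830134e-01,  3.33736882e-03, -1.01498106e-01,
         6.12064068e+02],
       [ 1.01490714e-01, -2.31467759e-03, -9.94833794e-01,
         1.20664561e+03],
       [ 0.00000000e+00,  0.00000000e+00,  0.00000000e+00,
         1.00000000e+00]])}
side {'K': array([[621.77993642,   0.        , 324.9652979 ],
       [  0.        , 621.77993642, 233.21471239],
       [  0.        ,   0.        ,   1.        ]]), 'k1': -0.05792981463421326, 'extrinsics': array([[ 9.99112153e-01, -3.98549824e-02,  1.36560199e-02,
        -6.14563935e+02],
       [-1.56086061e-02, -6.51250970e-01, -7.58701881e-01,
         5.26311149e+01],
       [ 3.91315463e-02,  7.57815118e-01, -6.51294840e-01,
         1.53510599e+03],
       [ 0.00000000e+00,  0.00000000e+00,  0.00000000e+00,
         1.00000000e+00]])}
```

View pics/top0.png

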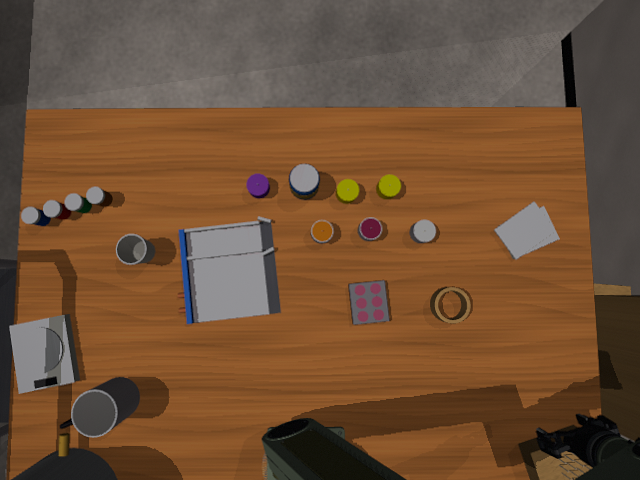

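View pics/side0.png

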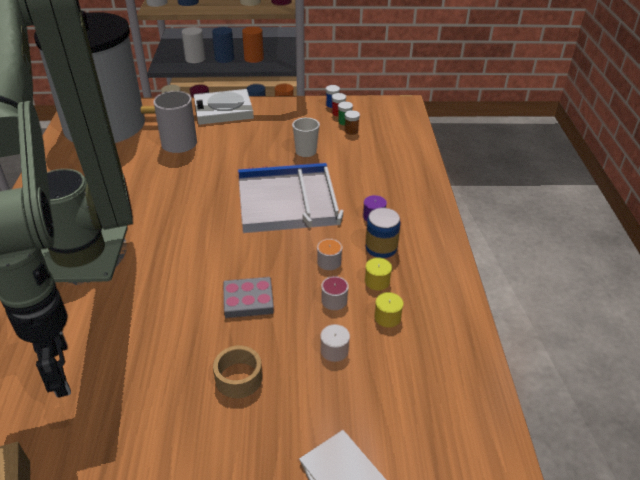

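The top view shows the plate at about (230,272) with the stop bar to the left (+y) and the lane on the far (+x) side. Amber is at (322,231), plum (370,229), cream (424,231), the mould (369,303) and the tape (452,305). Next I'll measure these.

```bash
cat > h.py <<'E'
import numpy as np,cv2
from bench import env
def cloud(n,p=None,d=None):
    if d is None: p,d=env.get_image(n)
    c=env.camera_params(n);K=c["K"];E=c["extrinsics"]
    v,u=np.mgrid[0:480,0:640].astype(np.float32)
    D=np.array([c["k1"],0,0,0,0.])
    xy=cv2.undistortPoints(np.stack([u.ravel(),v.ravel()],1)[:,None],K,D).reshape(480,640,2)
    P=np.dstack([xy*d[...,None],d])
    W=(P-E[:3,3])@E[:3,:3]
    W[d<=0]=np.nan
    return p,d,W
def disc(W,u,v,r,h,tol=7):
    m=np.zeros((480,640),np.uint8);cv2.circle(m,(u,v),r,1,-1)
    m=(m>0)&(abs(W[...,2]-h)<tol)
    (c,rad)=cv2.minEnclosingCircle(W[m][:,:2].astype(np.float32))
    return np.round(c,1),round(rad,1),m.sum(),np.round(W[m].mean(0),1)
E
python3 - <<'E'
from h import *
p,d,W=cloud("top",np.load("topp.npy"),np.load("topd.npy"))
print("bench z",np.nanmedian(W[330:360,250:330,2]),np.nanmedian(W[150:170,150:220,2]))
for n,u,v,r,h in [("amber",322,231,20,48),("plum",370,229,20,48),("cream",424,231,20,48),("tape",452,305,28,48),("carton",304,181,24,100),("tumbler",134,250,24,95),("purple",258,185,18,48),("y1",347,190,18,48),("y2",390,186,18,48)]:
    print(n,disc(W,u,v,r,h))
def rect(m):
    r=cv2.minAreaRect(W[m][:,:2].astype(np.float32)); print(m.sum(),r, W[m].mean(0))
m=np.zeros((480,640),bool);m[270:340,340:400]=1
rect(m&(abs(W[...,2]-24)<6))
m[:]=0;m[215:335,165:290]=1
hsv=cv2.cvtColor(p,cv2.COLOR_RGB2HSV)
mm=m&(hsv[...,1]<60)&(abs(W[...,2]-4)<2.5)&(p.sum(2)>330)
print("plate top"); rect(cv2.erode(mm.astype(np.uint8),np.ones((3,3)))>0); 
print("bar");rect(m&(abs(W[...,2]-26)<6)&(hsv[...,0]>100)&(hsv[...,0]<130)&(hsv[...,1]>100))
r=m&(abs(W[...,2]-22)<6)&(hsv[...,1]<60)
n,l=cv2.connectedComponents(r.astype(np.uint8))
for i in range(1,n):
    if (l==i).sum()>20: rect(l==i)
cv2.imwrite("pics/crop0.png",cv2.resize(p[200:345,165:415,::-1],None,fx=3.2,fy=3.2,interpolation=cv2.INTER_CUBIC)[:464])
E
```

```text
bench z -1.4250934884990072 -1.229219827853575
amber (array([622.7, -43.5]), 29.9, np.int64(389), array([622.3, -43.5,  47.2]))
plum (array([ 628.9, -173.5]), 30.2, np.int64(397), array([ 629.4, -173.1,   47.1]))
cream (array([ 622.9, -318.3]), 31.0, np.int64(401), array([ 622.5, -317.4,   46.9]))
tape (array([ 424.5, -386.1]), 48.7, np.int64(408), array([ 425. , -386.1,   46. ]))
carton (array([754.3,   3. ]), 38.5, np.int64(633), array([755. ,   3.6,  98.6]))
tumbler (array([572.7, 446.1]), 40.8, np.int64(184), array([573.5, 448.2,  92.9]))
purple (array([749.4, 129.1]), 30.7, np.int64(386), array([749.5, 129.6,  46.9]))
y1 (array([ 734.2, -113.7]), 30.1, np.int64(383), array([ 733.7, -113.7,   47.2]))
y2 (array([ 746.9, -227.4]), 30.4, np.int64(388), array([ 746.3, -227. ,   47.1]))
1451 ((432.6775817871094, -169.15538024902344), (110.05813598632812, 98.16697692871094), 5.3722381591796875) [ 432.61023738 -169.06083439   22.76543851]
plate top
77 ((518.2860107421875, 206.89199829101562), (234.0255889892578, 174.05247497558594), 11.37986946105957) [528.56783785 207.85101633   3.8812875 ]
bar
457 ((503.01702880859375, 322.8392028808594), (251.94052124023438, 15.336859703063965), 6.626769065856934) [497.98506398 322.45450221  24.76878895]
34 ((657.3699951171875, 112.23623657226562), (33.56594467163086, 6.903088092803955), 76.55435180664062) [657.46217409 112.62081227  20.09136038]
201 ((638.8365478515625, 229.20309448242188), (7.716899871826172, 203.5296173095703), 6.455336093902588) [638.91463112 227.89422547  21.03910234]
42 ((571.0729370117188, 103.44657135009766), (7.7294416427612305, 35.110008239746094), 26.139968872070312) [570.99388836 103.44747988  20.71770322]
225 ((564.0267333984375, 220.0963592529297), (8.626041412353516, 202.56381225585938), 6.292119026184082) [563.83747059 221.09902193  20.93559912]
```

View pics/crop0.png

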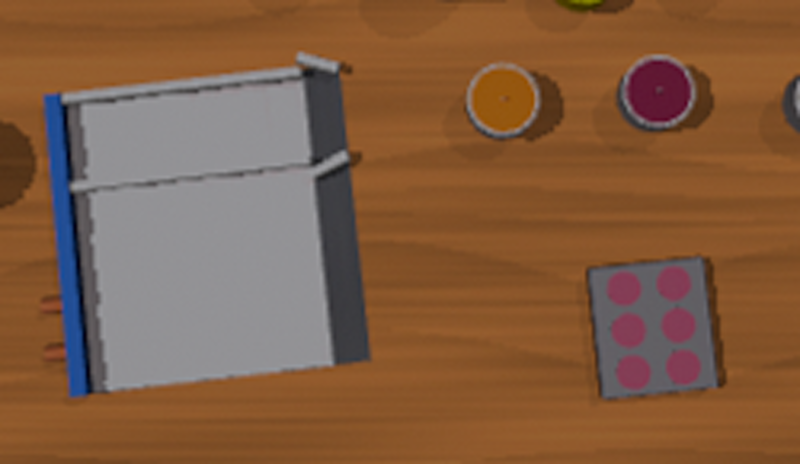

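Request:
play_rows:
  plan: [0, 0, 0.036, 0, 0, -0.0397, 1, 0, 0, 0.036, 0, 0, -0.0397, 1, 0, 0, 0.036, 0, 0, -0.0397, 1, 0, 0, 0.036, 0, 0, -0.0397, 1, 0, 0, 0.036, 0, 0, -0.0397, 1]

```text
time_s: 0.52
ee_pos: [174.7, -547.5, 185.5]
tool_rot: [-2.801, -1.42, -0.0]
contact_force: [-0.4, 0.1, 0.1]
width: 25.5
gripper_force: 0.0
```

Request:
play_rows:
  plan: [0, 0, 0.036, 0, 0, -0.0397, 1, 0, 0, 0.036, 0, 0, -0.0397, 1, 0, 0, 0.036, 0, 0, -0.0397, 1, 0, 0, 0.036, 0, 0, -0.0397, 1, 0, 0, 0.036, 0, 0, -0.0397, 1]

```text
time_s: 0.93
ee_pos: [174.7, -547.5, 140.4]
tool_rot: [-2.23, -2.211, -0.001]
contact_force: [-0.4, -0.5, 0.4]
width: -0.1
gripper_force: 0.0
```

Request:
play_rows:
  plan: [0, 0, 0.036, 0, 0, -0.0397, 1, 0, 0, 0, 0, 0, 0, 1]

```text
time_s: 1.1
ee_pos: [174.3, -546.4, 130.1]
tool_rot: [-2.091, -2.339, -0.004]
contact_force: [1.0, 0.2, -0.7]
width: 0.0
gripper_force: 0.0
```

```bash
cat >> h.py <<'E'
from scipy.spatial.transform import Rotation as Ro
TH=np.radians(6.45);EX=np.array([np.cos(TH),np.sin(TH)]);EY=np.array([-EX[1],EX[0]]);O=np.array([516.4,215.0])
def toplate(w): w=np.asarray(w)[:2]-O; return np.round([w@EX,w@EY],1)
def where():
    s=env.read_state();R=Ro.from_rotvec(s["tool_rot"])
    M=R.as_matrix();print("t",round(s["time_s"],2),"tcp",s["ee_pos"].round(1),"plate",toplate(s["ee_pos"]),"xang",np.degrees(np.arctan2(M[1,0],M[0,0])).round(2),"tilt",M[:,2].round(3),"w",round(s["width"],1),"F",s["contact_force"].round(1))
    return s,M
E
python3 - <<'E'
from h import *
where()
for n,w in dict(mould=(432.7,-169.1),amber=(622.7,-43.5),plum=(629,-173.5),cream=(622.7,-318)).items(): print(n,toplate(w))
E
```

```text
t 1.1 tcp [ 174.3 -546.4  130.1] plate [-425.5 -718.1] xang 96.41 tilt [-0.001  0.004 -1.   ] w 0.0 F [ 1.   0.2 -0.7]
mould [-126.3 -372.3]
amber [  76.6 -268.8]
plum [  68.2 -398.7]
cream [  45.8 -541.6]
```

Request:
play_rows:
  plan: [0.115, 0.072, 0, 0, 0, 0, 1, 0.115, 0.072, 0, 0, 0, 0, 1, 0.115, 0.072, 0, 0, 0, 0, 1, 0.115, 0.072, 0, 0, 0, 0, 1, 0.115, 0.072, 0, 0, 0, 0, 1]

```text
time_s: 1.52
ee_pos: [248.8, -393.7, 132.6]
tool_rot: [2.101, 2.335, 0.0]
contact_force: [0.1, 0.8, 0.0]
width: 0.0
gripper_force: 0.0
```

Request:
play_rows:
  plan: [0.115, 0.072, 0, 0, 0, 0, 1, 0.115, 0.072, 0, 0, 0, 0, 1, 0.115, 0.072, 0, 0, 0, 0, 1, 0.115, 0.072, 0, 0, 0, 0, 1, 0.115, 0.072, 0, 0, 0, 0, 1]

```text
time_s: 1.93
ee_pos: [322.6, -240.9, 132.8]
tool_rot: [2.1, 2.335, 0.0]
contact_force: [0.1, -0.8, 0.3]
width: 0.2
gripper_force: 0.0
```

Request:
play_rows:
  plan: [0.115, 0.072, 0, 0, 0, 0, 1, 0.115, 0.072, 0, 0, 0, 0, 1, 0, 0, 0, 0, 0, 0, 1]

```text
time_s: 2.18
ee_pos: [353.2, -177.1, 132.7]
tool_rot: [-2.094, -2.342, -0.003]
contact_force: [-0.3, -0.6, -0.2]
width: -0.4
gripper_force: 0.0
```

```bash
python3 -c "
from h import *
where()"
```

```text
t 2.18 tcp [ 353.2 -177.1  132.7] plate [-206.2 -371.3] xang 96.4 tilt [ 0.001  0.001 -1.   ] w -0.4 F [-0.3 -0.6 -0.2]
```

Request:
play_rows:
  plan: [0, 0, 0.1, 0, 0, 0, 1, 0, 0, 0.1, 0, 0, 0, 1, 0, 0, 0.1, 0, 0, 0, 1, 0, 0, 0.1, 0, 0, 0, 1, 0, 0, 0.09, 0, 0, 0, 1]

```text
time_s: 2.6
ee_pos: [351.6, -181.5, 9.0]
tool_rot: [2.099, 2.336, -0.0]
contact_force: [0.5, 0.7, 0.5]
width: 0.1
gripper_force: 0.0
```

Request:
play_rows:
  plan: [0, 0.02, 0, 0, 0, 0, 1, 0, 0.03, 0, 0, 0, 0, 1, 0, 0.04, 0, 0, 0, 0, 1, 0, 0.04, 0, 0, 0, 0, 1, 0, 0.04, 0, 0, 0, 0, 1]

```text
time_s: 3.02
ee_pos: [395.9, -176.9, 11.0]
tool_rot: [2.095, 2.338, 0.001]
contact_force: [-1.9, -0.7, 1.4]
width: -0.3
gripper_force: 1.2
```

Request:
play_rows:
  plan: [0, 0.04, 0, 0, 0, 0, 1, 0, 0.04, 0, 0, 0, 0, 1, 0, 0.04, 0, 0, 0, 0, 1, 0, 0.04, 0, 0, 0, 0, 1, 0, 0.03, 0, 0, 0, 0, 1]

```text
time_s: 3.43
ee_pos: [442.4, -171.2, 10.0]
tool_rot: [2.095, 2.34, 0.0]
contact_force: [-4.2, -0.7, 3.7]
width: -0.3
gripper_force: 2.2
```

```bash
cat >> h.py <<'E'
def mould(W,p,save=None):
    m=abs(W[...,2]-24)<7
    hsv=cv2.cvtColor(p,cv2.COLOR_RGB2HSV)
    pl=(np.dstack([W[...,0],W[...,1]])-O)
    X=pl@EX;Y=pl@EY
    m&=(X>-200)&(X<39)&(Y>-450)&(Y<99)&~((hsv[...,0]>5)&(hsv[...,0]<25)&(hsv[...,1]>90))&(abs(W[...,2]-24)<7)
    n,l,st,_=cv2.connectedComponentsWithStats(m.astype(np.uint8))
    i=1+np.argmax(st[1:,4]);q=l==i
    r=cv2.minAreaRect(np.stack([X[q],Y[q]],1).astype(np.float32));print("mould plate",np.round(r[0],1),np.round(r[1],1),round(r[2],2),q.sum(),np.nanmean(W[q][:,2]).round(1))
E
python3 -c "
from h import *
where()
p,d,W=cloud('top');mould(W,p);cv2.imwrite('pics/t1.png',p[150:450,150:550,::-1])"
```

```text
t 3.43 tcp [ 442.4 -171.2   10. ] plate [-116.9 -375.5] xang 96.31 tilt [ 0.001 -0.    -1.   ] w -0.3 F [-4.2 -0.7  3.7]
mould plate [ -47.9 -371.8] [108.6  97.8] 0.12 1097 22.6
```

View pics/t1.png

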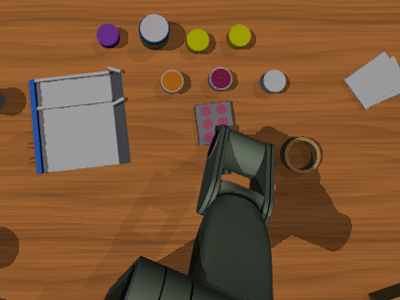

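Request:
play_rows:
  plan: [0, -0.06, 0, 0, 0, 0, 1, -0.1, 0, 0, 0, 0, 0, 1, -0.1, 0, 0, 0, 0, 0, 1, -0.1, 0, 0, 0, 0, 0, 1, 0, 0.085, 0, 0, 0, 0, -0.06]

```text
time_s: 3.9
ee_pos: [455.4, -249.2, 9.9]
tool_rot: [2.1, 2.333, -0.0]
contact_force: [-0.3, -0.4, -0.9]
width: 11.1
gripper_force: 0.0
```

Request:
play_rows:
  plan: [0, 0.085, 0, 0, 0, 0, -0.06, 0, 0.085, 0, 0, 0, 0, -0.06, 0, 0.085, 0, 0, 0, 0, -0.06, 0, 0, 0, 0, 0, 0, -0.06, 0, 0, 0, 0, 0, 0, -0.06]

```text
time_s: 4.32
ee_pos: [520.7, -238.3, 9.6]
tool_rot: [2.094, 2.339, 0.001]
contact_force: [-0.6, 0.2, 0.5]
width: 45.4
gripper_force: 0.0
```

```bash
python3 -c "
from h import *
where()
p,d,W=cloud('top');mould(W,p)
s=env.read_state();q=(abs(W[...,0]-s['ee_pos'][0])<60)&(abs(W[...,1]-s['ee_pos'][1])<25)&(W[...,2]>-10)
p,d,W=cloud('wrist');print(env.camera_params('wrist')['extrinsics'].round(2));cv2.imwrite('pics/w1.png',p[:,:,::-1])
p,d=env.get_image('side');cv2.imwrite('pics/s1.png',cv2.resize(p[170:400,150:420,::-1],None,fx=2.5,fy=2.5))"
```

```text
t 4.32 tcp [ 520.7 -238.3    9.6] plate [ -46.6 -450.9] xang 96.34 tilt [ 0.002 -0.001 -1.   ] w 45.4 F [-0.6  0.2  0.5]
mould plate [ -46. -372.] [108.4  98.2] 0.53 1429 22.6
[[ 9.9000e-01  1.1000e-01 -0.0000e+00 -4.8824e+02]
 [ 1.1000e-01 -9.5000e-01  2.9000e-01 -2.5480e+02]
 [ 3.0000e-02 -2.9000e-01 -9.6000e-01  8.1830e+01]
 [ 0.0000e+00  0.0000e+00  0.0000e+00  1.0000e+00]]
```

View pics/s1.png

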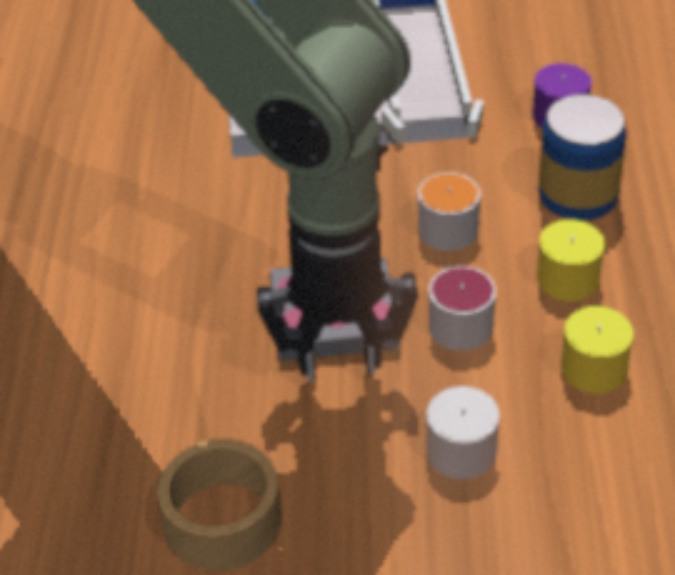

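Request:
play_rows:
  plan: [0.03, 0, 0, 0, 0, 0, -0.06, 0.03, 0, 0, 0, 0, 0, -0.06, 0.04, 0, 0, 0, 0, 0, -0.06, 0.05, 0, 0, 0, 0, 0, -0.06, 0.05, 0, 0, 0, 0, 0, -0.06]

```text
time_s: 4.88
ee_pos: [513.1, -187.4, 9.9]
tool_rot: [2.096, 2.34, -0.0]
contact_force: [-0.7, -1.6, -0.5]
width: 45.3
gripper_force: 0.8
```

Request:
play_rows:
  plan: [0.05, 0, 0, 0, 0, 0, -0.06, 0.05, 0, 0, 0, 0, 0, -0.06, 0.05, 0, 0, 0, 0, 0, -0.06, 0.05, 0, 0, 0, 0, 0, -0.06, 0.05, 0, 0, 0, 0, 0, -0.06]

```text
time_s: 5.3
ee_pos: [506.4, -125.1, 9.9]
tool_rot: [2.095, 2.34, -0.0]
contact_force: [-0.4, -2.3, 0.0]
width: 45.3
gripper_force: 1.0
```

Request:
play_rows:
  plan: [0.05, 0, 0, 0, 0, 0, -0.06, 0.05, 0, 0, 0, 0, 0, -0.06, 0.05, 0, 0, 0, 0, 0, -0.06, 0.05, 0, 0, 0, 0, 0, -0.06, 0.05, 0, 0, 0, 0, 0, -0.06]

```text
time_s: 5.72
ee_pos: [499.6, -63.1, 9.9]
tool_rot: [2.096, 2.34, -0.0]
contact_force: [0.7, -3.0, 0.8]
width: 45.3
gripper_force: 1.3
```

```bash
python3 -c "
from h import *
where()
p,d,W=cloud('top');mould(W,p)"
```

```text
t 5.72 tcp [499.6 -63.1   9.9] plate [ -47.9 -274.5] xang 96.3 tilt [ 0. -0. -1.] w 45.3 F [ 0.7 -3.   0.8]
mould plate [ -44.5 -193.9] [ 60.2 108.8] 88.9 730 22.9
```

Request:
play_rows:
  plan: [0.05, 0, 0, 0, 0, 0, -0.06, 0.05, 0, 0, 0, 0, 0, -0.06, 0.05, 0, 0, 0, 0, 0, -0.06, 0.05, 0, 0, 0, 0, 0, -0.06, 0.05, 0, 0, 0, 0, 0, -0.06]

```text
time_s: 6.18
ee_pos: [492.5, -1.0, 9.7]
tool_rot: [-2.096, -2.34, 0.0]
contact_force: [0.9, -3.7, -0.0]
width: 45.3
gripper_force: 1.3
```

Request:
play_rows:
  plan: [0.05, 0, 0, 0, 0, 0, -0.06, 0.05, 0, 0, 0, 0, 0, -0.06, 0.05, 0, 0, 0, 0, 0, -0.06, 0.05, 0, 0, 0, 0, 0, -0.06, 0.05, 0, 0, 0, 0, 0, -0.06]

```text
time_s: 6.6
ee_pos: [485.7, 60.9, 9.9]
tool_rot: [2.095, 2.341, -0.001]
contact_force: [0.4, -5.9, 5.4]
width: 45.0
gripper_force: 3.3
```

Request:
play_rows:
  plan: [0.05, 0, 0, 0, 0, 0, -0.06, 0.05, 0, 0, 0, 0, 0, -0.06, 0.05, 0, 0, 0, 0, 0, -0.06, 0.05, 0, 0, 0, 0, 0, -0.06, 0.04, 0, 0, 0, 0, 0, -0.06]

```text
time_s: 7.02
ee_pos: [479.1, 120.7, 10.1]
tool_rot: [2.095, 2.341, -0.0]
contact_force: [0.9, -4.8, 3.8]
width: 45.8
gripper_force: 2.3
```

```bash
python3 -c "
from h import *
where()
p,d,W=cloud('top');mould(W,p);cv2.imwrite('pics/t2.png',cv2.resize(p[200:380,150:400,::-1],None,fx=2.4,fy=2.4))"
```

```text
t 7.02 tcp [479.1 120.7  10.1] plate [-47.7 -89.5] xang 96.34 tilt [ 0. -0. -1.] w 45.8 F [ 0.9 -4.8  3.8]
mould plate [  6.5 -23. ] [83.9  9.6] 89.95 74 26.8
```

View pics/t2.png

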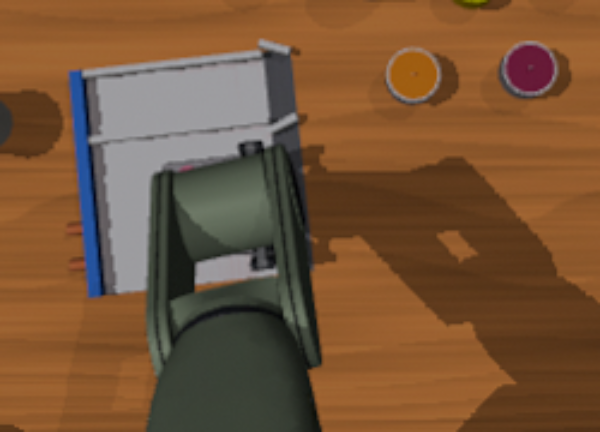

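Request:
play_rows:
  plan: [0.05, 0, 0, 0, 0, 0, -0.06, 0.05, 0, 0, 0, 0, 0, -0.06, 0.05, 0, 0, 0, 0, 0, -0.06, 0.05, 0, 0, 0, 0, 0, -0.06, 0.04, 0, 0, 0, 0, 0, -0.06]

```text
time_s: 7.48
ee_pos: [472.5, 180.5, 9.8]
tool_rot: [-2.096, -2.341, 0.0]
contact_force: [0.6, -4.3, 3.8]
width: 45.1
gripper_force: 2.1
```

Request:
play_rows:
  plan: [0.02, 0, 0, 0, 0, 0, -0.06, 0.02, 0, 0, 0, 0, 0, -0.06, 0.015, 0, 0, 0, 0, 0, -0.06, 0.01, 0, 0, 0, 0, 0, -0.06]

```text
time_s: 7.82
ee_pos: [470.9, 195.6, 9.7]
tool_rot: [2.096, 2.34, -0.001]
contact_force: [-0.4, -4.3, 2.3]
width: 45.4
gripper_force: 2.0
```

Request:
play_rows:
  plan: [0.008, 0, 0, 0, 0, 0, -0.06, 0.008, 0, 0, 0, 0, 0, -0.06]

```text
time_s: 7.98
ee_pos: [470.5, 199.3, 9.7]
tool_rot: [-2.096, -2.34, 0.001]
contact_force: [-0.4, -3.8, 2.9]
width: 45.5
gripper_force: 1.9
```

```bash
python3 -c "
from h import *
where()"
```

```text
t 7.98 tcp [470.5 199.3   9.7] plate [-47.4 -10.5] xang 96.28 tilt [-0. -0. -1.] w 45.5 F [-0.4 -3.8  2.9]
```

Request:
play_rows:
  plan: [0.008, 0, 0, 0, 0, 0, -0.06, 0.006, 0, 0, 0, 0, 0, -0.06]

```text
time_s: 8.15
ee_pos: [470.2, 202.4, 9.7]
tool_rot: [2.095, 2.34, -0.002]
contact_force: [3.0, -12.7, 3.7]
width: 45.0
gripper_force: 6.4
```

Request:
play_rows:
  plan: [0.006, 0, 0, 0, 0, 0, -0.06, 0.006, 0, 0, 0, 0, 0, -0.06]

```text
time_s: 8.32
ee_pos: [470.1, 202.4, 9.8]
tool_rot: [2.09, 2.34, -0.007]
contact_force: [6.6, -25.7, 6.3]
width: 44.8
gripper_force: 13.3
```

Request:
play_rows:
  plan: [-0.02, 0, 0, 0, 0, 0, -0.06, -0.06, 0, 0, 0, 0, 0, -0.06, -0.06, 0, -0.08, 0, 0, 0, -0.06, 0, 0, -0.13, 0, 0, 0, -0.06, 0, 0, -0.13, 0, 0, 0, 0.29]

```text
time_s: 8.73
ee_pos: [472.7, 170.7, 94.6]
tool_rot: [-2.097, -2.336, 0.003]
contact_force: [0.6, -0.2, -0.4]
width: 34.8
gripper_force: 0.0
```

Request:
play_rows:
  plan: [-0.12, 0.06, 0, 0, 0, 0, 0.29, -0.12, 0.06, 0, 0, 0, 0, 0.29, -0.12, 0.06, 0, 0, 0, 0, 0.29, -0.12, 0.06, 0, 0, 0, 0, 0.29, -0.12, 0.06, 0, 0, 0, 0, 0.29]

```text
time_s: 9.15
ee_pos: [565.4, 29.6, 94.7]
tool_rot: [-2.096, -2.339, -0.002]
contact_force: [0.6, 0.1, 0.1]
width: 30.3
gripper_force: 0.0
```

Request:
play_rows:
  plan: [-0.12, 0.06, 0, 0, 0, 0, 0.29, -0.12, 0.06, 0, 0, 0, 0, 0.29, -0.12, 0.06, 0, 0, 0, 0, 0.29, -0.12, 0.03, 0, 0, 0, 0, 0.29, 0, 0, 0, 0, 0, 0, 0.29]

```text
time_s: 9.57
ee_pos: [632.7, -87.7, 94.2]
tool_rot: [2.099, 2.333, 0.002]
contact_force: [0.8, -0.0, 0.2]
width: 30.2
gripper_force: 0.0
```

```bash
python3 -c "
from h import *
where()
p,d,W=cloud('top');mould(W,p);cv2.imwrite('pics/t3.png',cv2.resize(p[200:380,150:400,::-1],None,fx=2.4,fy=2.4))
W[...,2]+=1.3
pl=(np.dstack([W[...,0],W[...,1]])-O);X=pl@EX;Y=pl@EY
hsv=cv2.cvtColor(p,cv2.COLOR_RGB2HSV)
q=(abs(W[...,2]-28)<6)&(X>-125)&(X<30)&(abs(Y-54)<60)&~((hsv[...,0]>100)&(hsv[...,0]<130)&(hsv[...,1]>100))
print('mould x,y ranges',np.percentile(X[q],[0.5,99.5]),np.percentile(Y[q],[.5,99.5]),np.median(W[q][:,2]))
for n,a,b in (('L',-105,-75),('R',-20,5)):
    k=q&(X>a)&(X<b);print(n,np.percentile(Y[k],[1,99]))
"
```

```text
t 9.57 tcp [632.7 -87.7  94.2] plate [  81.5 -313.8] xang 96.05 tilt [ 0.003 -0.001 -1.   ] w 30.2 F [ 0.8 -0.   0.2]
mould plate [-43.3  52.1] [110.1  93.8] 0.04 1390 26.6
mould x,y ranges [-97.78485191  11.06165226] [  5.85007401 102.07061205] 28.196562258014367
L [  6.54801205 100.9678177 ]
R [  6.11456962 101.68732485]
```

View pics/t3.png

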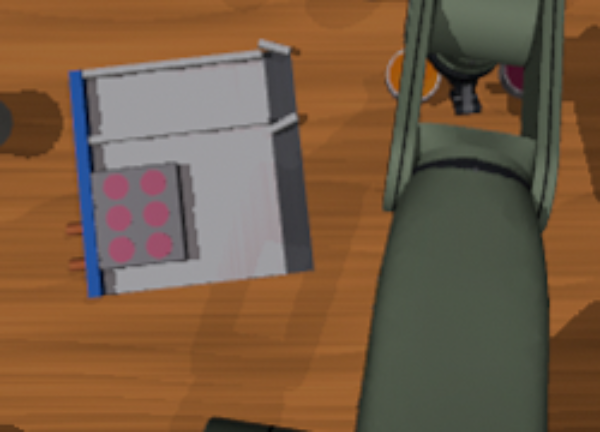

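Request:
play_rows:
  plan: [-0.06, -0.02, 0, 0, 0, 0, 0.435, 0, 0, 0.11, 0, 0, 0, 0.435, 0, 0, 0.11, 0, 0, 0, 0.435, 0, 0, 0.11, 0, 0, 0, 0.435, 0, 0, 0, 0, 0, 0, 0.435]

```text
time_s: 10.03
ee_pos: [621.9, -97.3, 7.1]
tool_rot: [-2.088, -2.333, 0.009]
contact_force: [-0.4, -1.0, -1.3]
width: 23.9
gripper_force: 0.0
```

Request:
play_rows:
  plan: [0.03, 0, 0, 0, 0, 0, 0.435, 0.03, 0, 0, 0, 0, 0, 0.435, 0.03, 0, 0, 0, 0, 0, 0.435, 0.04, 0.004, 0, 0, 0, 0, 0.435, 0.05, 0.004, 0, 0, 0, 0, 0.435]

```text
time_s: 10.45
ee_pos: [624.5, -53.0, 13.8]
tool_rot: [2.095, 2.338, 0.002]
contact_force: [-0.2, -0.6, 0.2]
width: 24.0
gripper_force: 0.6
```

Request:
play_rows:
  plan: [0.05, 0.005, 0, 0, 0, 0, 0.435, 0.05, 0.005, 0, 0, 0, 0, 0.435, 0.05, 0.005, 0, 0, 0, 0, 0.435, 0.05, 0.005, 0, 0, 0, 0, 0.435, 0.04, 0.004, 0, 0, 0, 0, 0.435]

```text
time_s: 10.87
ee_pos: [623.2, 8.0, 12.5]
tool_rot: [2.095, 2.341, 0.0]
contact_force: [-0.5, -3.3, 3.1]
width: 24.4
gripper_force: 1.6
```

```bash
cat >> h.py <<'E'
def tins(p,W):
    W=W.copy();W[...,2]+=1.3
    pl=(np.dstack([W[...,0],W[...,1]])-O);X=pl@EX;Y=pl@EY
    hsv=cv2.cvtColor(p,cv2.COLOR_RGB2HSV);h,s,v=[hsv[...,i].astype(int) for i in range(3)]
    z=(W[...,2]>42)&(W[...,2]<58)&(X>20)&(X<120)&(Y>-620)
    for n,q in dict(amber=z&(h>5)&(h<22)&(s>200),plum=z&(h>155)&(s>120),cream=z&(s<40)&(v>140)).items():
        if q.sum()>20:
            c,r=cv2.minEnclosingCircle(np.stack([X[q],Y[q]],1).astype(np.float32));print(n,np.round(c,1),round(r,1),q.sum(),W[q][:,2].mean().round(1))
        else: print(n,"hidden",q.sum())
E
python3 -c "
from h import *
where()
p,d,W=cloud('top');tins(p,W)"
```

```text
t 10.87 tcp [623.2   8.   12.5] plate [  82.9 -217.6] xang 96.34 tilt [ 0. -0. -1.] w 24.4 F [-0.5 -3.3  3.1]
amber [  70.7 -175.8] 17.4 68 48.5
plum [  67.5 -399.8] 26.2 291 48.6
cream [  45.  -542.7] 29.8 358 48.4
```

Request:
play_rows:
  plan: [0.045, 0.004, 0, 0, 0, 0, 0.435, 0.045, 0.004, 0, 0, 0, 0, 0.435, 0.045, 0.003, 0, 0, 0, 0, 0.435, 0.045, 0, 0, 0, 0, 0, 0.435, 0.045, 0, 0, 0, 0, 0, 0.435]

```text
time_s: 11.33
ee_pos: [619.5, 63.8, 12.1]
tool_rot: [-2.096, -2.34, 0.0]
contact_force: [0.2, -3.7, 2.1]
width: 24.1
gripper_force: 1.3
```

Request:
play_rows:
  plan: [0.045, 0, 0, 0, 0, 0, 0.435, 0.045, 0, 0, 0, 0, 0, 0.435, 0.045, 0, 0, 0, 0, 0, 0.435, 0.045, 0, 0, 0, 0, 0, 0.435, 0.04, 0, 0, 0, 0, 0, 0.435]

```text
time_s: 11.75
ee_pos: [613.5, 118.6, 12.4]
tool_rot: [2.096, 2.34, -0.0]
contact_force: [0.1, -3.0, 2.4]
width: 23.9
gripper_force: 1.7
```

Request:
play_rows:
  plan: [0.025, 0, 0, 0, 0, 0, 0.435, 0.015, 0, 0, 0, 0, 0, 0.435, 0, 0, 0, 0, 0, 0, 0.435]

```text
time_s: 12.0
ee_pos: [612.3, 128.4, 12.2]
tool_rot: [-2.095, -2.34, -0.0]
contact_force: [-0.3, 0.2, 1.0]
width: 23.9
gripper_force: 0.0
```

```bash
python3 -c "
from h import *
where()
p,d,W=cloud('top');tins(p,W)"
```

```text
t 12.0 tcp [612.3 128.4  12.2] plate [ 85.6 -96.8] xang 96.33 tilt [-0.     0.001 -1.   ] w 23.9 F [-0.3  0.2  1. ]
amber [ 67.4 -50.3] 13.8 32 53.3
plum [  67.8 -399.9] 26.1 296 48.4
cream [  56.3 -301.5] 270.2 374 48.5
```

Request:
play_rows:
  plan: [-0.04, 0, 0, 0, 0, 0, 0.435, -0.04, 0, -0.06, 0, 0, 0, 0.435, 0, 0, -0.14, 0, 0, 0, 0.435, 0, 0, -0.14, 0, 0, 0, 0.435, -0.1, 0, 0, 0, 0, 0, 0.435]

```text
time_s: 12.47
ee_pos: [621.5, 84.8, 104.0]
tool_rot: [2.089, 2.337, 0.017]
contact_force: [0.6, -0.3, 0.2]
width: 23.9
gripper_force: 0.0
```

Request:
play_rows:
  plan: [-0.14, 0, 0, 0, 0, 0, 0.435, -0.14, 0, 0, 0, 0, 0, 0.435, -0.14, 0, 0, 0, 0, 0, 0.435, -0.14, -0.02, 0, 0, 0, 0, 0.435, -0.14, -0.02, 0, 0, 0, 0, 0.435]

```text
time_s: 12.88
ee_pos: [626.2, -95.1, 96.9]
tool_rot: [-2.097, -2.339, 0.0]
contact_force: [0.1, 0.7, -0.1]
width: 24.0
gripper_force: 0.0
```

Request:
play_rows:
  plan: [-0.14, -0.02, 0, 0, 0, 0, 0.435, -0.14, -0.01, 0, 0, 0, 0, 0.435, -0.14, 0, 0, 0, 0, 0, 0.435, -0.1, 0, 0, 0, 0, 0, 0.435, 0, 0, 0, 0, 0, 0, 0.435]

```text
time_s: 13.3
ee_pos: [633.2, -228.8, 96.8]
tool_rot: [2.101, 2.333, -0.002]
contact_force: [0.7, -0.5, 0.1]
width: 24.1
gripper_force: 0.0
```

```bash
python3 -c "
from h import *
where()
p,d,W=cloud('top');tins(p,W)"
```

```text
t 13.3 tcp [ 633.2 -228.8   96.8] plate [  66.2 -454.1] xang 95.97 tilt [ 0.001 -0.002 -1.   ] w 24.1 F [ 0.7 -0.5  0.1]
amber [ 85.4 -56.9] 24.8 268 52.4
plum [  67.4 -399.3] 26.0 292 48.5
cream [  80.8 -226.1] 198.3 42 51.4
```

Request:
play_rows:
  plan: [-0.008, 0.005, 0.085, 0, 0, 0, 0.435, 0, 0, 0.085, 0, 0, 0, 0.435, 0, 0, 0.085, 0, 0, 0, 0.435, 0, 0, 0.08, 0, 0, 0, 0.435, 0, 0, 0, 0, 0, 0, 0.435]

```text
time_s: 13.77
ee_pos: [631.5, -222.4, 9.0]
tool_rot: [-2.089, -2.334, 0.005]
contact_force: [-1.1, 0.2, -0.4]
width: 24.2
gripper_force: 0.0
```

Request:
play_rows:
  plan: [0.03, 0, 0, 0, 0, 0, 0.435, 0.03, 0, 0, 0, 0, 0, 0.435, 0.03, 0, 0, 0, 0, 0, 0.435, 0.04, 0.002, 0, 0, 0, 0, 0.435, 0.05, 0.004, 0, 0, 0, 0, 0.435]

```text
time_s: 14.18
ee_pos: [632.1, -178.7, 14.8]
tool_rot: [2.095, 2.338, 0.001]
contact_force: [0.2, -0.1, -0.3]
width: 23.9
gripper_force: 0.3
```

Request:
play_rows:
  plan: [0.05, 0.005, 0, 0, 0, 0, 0.435, 0.05, 0.005, 0, 0, 0, 0, 0.435, 0.05, 0.005, 0, 0, 0, 0, 0.435, 0.05, 0.005, 0, 0, 0, 0, 0.435, 0.05, 0.005, 0, 0, 0, 0, 0.435]

```text
time_s: 14.6
ee_pos: [631.2, -115.4, 13.9]
tool_rot: [2.095, 2.34, 0.0]
contact_force: [0.9, -2.3, 1.9]
width: 24.0
gripper_force: 1.1
```

Request:
play_rows:
  plan: [0.05, 0.005, 0, 0, 0, 0, 0.435, 0.05, 0.005, 0, 0, 0, 0, 0.435, 0.05, 0.005, 0, 0, 0, 0, 0.435, 0.05, 0.005, 0, 0, 0, 0, 0.435, 0.05, 0.005, 0, 0, 0, 0, 0.435]

```text
time_s: 15.02
ee_pos: [630.3, -52.7, 13.5]
tool_rot: [2.096, 2.34, -0.0]
contact_force: [-0.6, -2.0, 2.5]
width: 24.1
gripper_force: 1.2
```

```bash
python3 -c "
from h import *
where()
p,d,W=cloud('top');tins(p,W)"
```

```text
t 15.02 tcp [630.3 -52.7  13.5] plate [  83.1 -278.8] xang 96.3 tilt [-0. -0. -1.] w 24.1 F [-0.6 -2.   2.5]
amber [ 85.6 -56.7] 25.1 267 52.5
plum [  82.8 -241.5] 24.8 66 48.2
cream [  68.4 -299.6] 272.3 392 48.6
```

Request:
play_rows:
  plan: [0.05, 0.003, 0, 0, 0, 0, 0.435, 0.05, 0.003, 0, 0, 0, 0, 0.435, 0.05, 0.003, 0, 0, 0, 0, 0.435, 0.05, 0, 0, 0, 0, 0, 0.435, 0.045, 0, 0, 0, 0, 0, 0.435]

```text
time_s: 15.48
ee_pos: [625.4, 8.8, 13.3]
tool_rot: [-2.095, -2.34, 0.0]
contact_force: [-0.3, -0.6, -0.5]
width: 24.0
gripper_force: 0.3
```

Request:
play_rows:
  plan: [0.045, 0, 0, 0, 0, 0, 0.435, 0.045, 0, 0, 0, 0, 0, 0.435, 0.045, 0, 0, 0, 0, 0, 0.435, 0.045, 0, 0, 0, 0, 0, 0.435, 0.045, 0, 0, 0, 0, 0, 0.435]

```text
time_s: 15.9
ee_pos: [619.6, 64.2, 13.7]
tool_rot: [2.096, 2.34, 0.0]
contact_force: [0.5, -2.7, 1.6]
width: 24.3
gripper_force: 0.9
```

Request:
play_rows:
  plan: [0.045, 0, 0, 0, 0, 0, 0.435, 0.045, 0, 0, 0, 0, 0, 0.435, 0.045, 0, 0, 0, 0, 0, 0.435, 0.045, 0, 0, 0, 0, 0, 0.435, 0.04, 0, 0, 0, 0, 0, 0.435]

```text
time_s: 16.32
ee_pos: [613.8, 118.8, 13.9]
tool_rot: [2.095, 2.34, 0.0]
contact_force: [0.1, -5.4, 5.6]
width: 23.9
gripper_force: 2.5
```

Request:
play_rows:
  plan: [0.025, 0, 0, 0, 0, 0, 0.435, 0.01, 0, 0, 0, 0, 0, 0.435, -0.04, 0, 0, 0, 0, 0, 0.435, -0.06, 0, 0, 0, 0, 0, 0.435]

```text
time_s: 16.65
ee_pos: [614.8, 102.4, 12.9]
tool_rot: [-2.093, -2.341, 0.0]
contact_force: [0.7, -0.4, 0.0]
width: 24.3
gripper_force: 0.0
```

```bash
python3 -c "
from h import *
where()
p,d,W=cloud('top');tins(p,W)"
```

```text
t 16.65 tcp [614.8 102.4  12.9] plate [  85.1 -122.9] xang 96.39 tilt [-0.001  0.001 -1.   ] w 24.3 F [ 0.7 -0.4  0. ]
amber [84.6  3.8] 24.9 171 52.7
plum [ 68.8 -62.3] 16.7 57 52.2
cream [  63.9 -269. ] 303.2 381 48.6
```

Request:
play_rows:
  plan: [0, 0, -0.11, 0, 0, 0, 0.435, 0, 0, -0.13, 0, 0, 0, 0.435, 0, 0, -0.1, 0, 0, 0, 0.435, -0.14, 0, 0, 0, 0, 0, 0.435, -0.14, 0, 0, 0, 0, 0, 0.435]

```text
time_s: 17.12
ee_pos: [624.0, 31.7, 100.4]
tool_rot: [2.093, 2.34, 0.005]
contact_force: [-0.7, -0.4, 0.3]
width: 24.0
gripper_force: 0.0
```

Request:
play_rows:
  plan: [-0.14, 0, 0, 0, 0, 0, 0.435, -0.14, -0.02, 0, 0, 0, 0, 0.435, -0.14, -0.02, 0, 0, 0, 0, 0.435, -0.14, -0.02, 0, 0, 0, 0, 0.435, -0.14, -0.02, 0, 0, 0, 0, 0.435]

```text
time_s: 17.53
ee_pos: [621.3, -146.8, 97.9]
tool_rot: [-2.097, -2.337, 0.0]
contact_force: [0.8, 0.5, 0.1]
width: 24.4
gripper_force: 0.0
```

Request:
play_rows:
  plan: [-0.14, -0.02, 0, 0, 0, 0, 0.435, -0.14, -0.02, 0, 0, 0, 0, 0.435, -0.14, -0.02, 0, 0, 0, 0, 0.435, -0.14, -0.02, 0, 0, 0, 0, 0.435, -0.14, 0, 0, 0, 0, 0, 0.435]

```text
time_s: 17.95
ee_pos: [619.6, -322.9, 97.9]
tool_rot: [-2.097, -2.336, 0.0]
contact_force: [1.3, 0.2, 1.5]
width: 24.2
gripper_force: 0.0
```

Request:
play_rows:
  plan: [-0.1, 0, 0, 0, 0, 0, 0.435, 0, 0, 0, 0, 0, 0, 0.435]

```text
time_s: 18.12
ee_pos: [623.3, -351.6, 97.5]
tool_rot: [2.102, 2.332, -0.002]
contact_force: [-0.4, 0.3, 0.4]
width: 24.1
gripper_force: 0.0
```

```bash
python3 -c "
from h import *
where()
p,d,W=cloud('top');tins(p,W)"
```

```text
t 18.12 tcp [ 623.3 -351.6   97.5] plate [  42.6 -575. ] xang 95.94 tilt [ 0.001 -0.002 -1.   ] w 24.1 F [-0.4  0.3  0.4]
amber [84.9  1.8] 25.2 264 52.7
plum [ 85.9 -57.8] 25.8 284 52.7
cream [  64.  -268.6] 303.3 409 49.1
```

Request:
play_rows:
  plan: [-0.1, 0.011, 0, 0, 0, 0, 0.435, 0, 0, 0.11, 0, 0, 0, 0.435, 0, 0, 0.11, 0, 0, 0, 0.435, 0, 0, 0.11, 0, 0, 0, 0.435, 0, 0, 0, 0, 0, 0, 0.435]

```text
time_s: 18.58
ee_pos: [625.4, -366.6, 9.2]
tool_rot: [-2.088, -2.33, 0.003]
contact_force: [-0.7, 0.4, -1.7]
width: 24.2
gripper_force: 0.0
```

Request:
play_rows:
  plan: [0.03, 0, 0, 0, 0, 0, 0.435, 0.03, 0, 0, 0, 0, 0, 0.435, 0.03, 0, 0, 0, 0, 0, 0.435, 0.04, 0.003, 0, 0, 0, 0, 0.435, 0.05, 0.006, 0, 0, 0, 0, 0.435]

```text
time_s: 19.0
ee_pos: [627.9, -324.1, 17.9]
tool_rot: [2.094, 2.338, 0.001]
contact_force: [0.2, -1.0, -0.4]
width: 23.8
gripper_force: 0.3
```

Request:
play_rows:
  plan: [0.05, 0.007, 0, 0, 0, 0, 0.435, 0.05, 0.007, 0, 0, 0, 0, 0.435, 0.05, 0.007, 0, 0, 0, 0, 0.435, 0.05, 0.007, 0, 0, 0, 0, 0.435, 0.05, 0.007, 0, 0, 0, 0, 0.435]

```text
time_s: 19.42
ee_pos: [629.3, -260.2, 16.4]
tool_rot: [2.095, 2.34, 0.0]
contact_force: [-0.4, -2.6, 1.6]
width: 24.0
gripper_force: 1.1
```

Request:
play_rows:
  plan: [0.05, 0.007, 0, 0, 0, 0, 0.435, 0.05, 0.007, 0, 0, 0, 0, 0.435, 0.05, 0.007, 0, 0, 0, 0, 0.435, 0.05, 0.007, 0, 0, 0, 0, 0.435, 0.05, 0.007, 0, 0, 0, 0, 0.435]

```text
time_s: 19.83
ee_pos: [630.9, -197.2, 16.1]
tool_rot: [2.096, 2.34, -0.0]
contact_force: [-0.1, -3.6, 2.5]
width: 23.9
gripper_force: 1.3
```

```bash
sed -i 's/cream=z&(s<40)&(v>140)/cream=z\&(s<40)\&(v>140)\&(Y<-130)/' h.py; python3 -c "
from h import *
where()
p,d,W=cloud('top');tins(p,W)"
```

```text
t 19.83 tcp [ 630.9 -197.2   16.1] plate [  67.5 -422.5] xang 96.3 tilt [-0. -0. -1.] w 23.9 F [-0.1 -3.6  2.5]
amber [85.2  2. ] 25.3 269 52.9
plum [ 86.  -57.8] 25.9 290 52.4
cream [  69.  -378.5] 28.7 207 48.3
```

Request:
play_rows:
  plan: [0.05, 0.007, 0, 0, 0, 0, 0.435, 0.05, 0.007, 0, 0, 0, 0, 0.435, 0.05, 0.007, 0, 0, 0, 0, 0.435, 0.05, 0.007, 0, 0, 0, 0, 0.435, 0.05, 0.007, 0, 0, 0, 0, 0.435]

```text
time_s: 20.3
ee_pos: [632.5, -133.8, 15.8]
tool_rot: [-2.096, -2.339, 0.0]
contact_force: [0.1, 0.0, -0.6]
width: 24.4
gripper_force: 0.4
```

Request:
play_rows:
  plan: [0.05, 0.007, 0, 0, 0, 0, 0.435, 0.05, 0.007, 0, 0, 0, 0, 0.435, 0.05, 0.007, 0, 0, 0, 0, 0.435, 0.05, 0.007, 0, 0, 0, 0, 0.435, 0.05, 0.007, 0, 0, 0, 0, 0.435]

```text
time_s: 20.72
ee_pos: [634.5, -70.9, 16.0]
tool_rot: [-2.096, -2.34, 0.0]
contact_force: [0.6, -0.8, -1.2]
width: 23.9
gripper_force: 0.3
```

Request:
play_rows:
  plan: [0.05, 0.002, 0, 0, 0, 0, 0.435, 0.05, 0, 0, 0, 0, 0, 0.435, 0.05, 0, 0, 0, 0, 0, 0.435, 0.045, 0, 0, 0, 0, 0, 0.435]

```text
time_s: 21.05
ee_pos: [629.5, -22.4, 16.0]
tool_rot: [-2.096, -2.34, 0.0]
contact_force: [-0.1, -0.4, -0.9]
width: 24.1
gripper_force: 0.3
```

```bash
python3 -c "
from h import *
where()
p,d,W=cloud('top');tins(p,W)"
```

```text
t 21.05 tcp [629.5 -22.4  16. ] plate [  85.7 -248.6] xang 96.31 tilt [-0. -0. -1.] w 24.1 F [-0.1 -0.4 -0.9]
amber [84.9  1.8] 25.1 269 52.9
plum [ 86.1 -57.5] 26.0 288 52.8
cream [  70.8 -209.8] 16.4 81 49.0
```

Aligned; the last push takes it about 152 mm up the ramp.

Request:
play_rows:
  plan: [0.045, 0, 0, 0, 0, 0, 0.435, 0.045, 0, 0, 0, 0, 0, 0.435, 0.045, 0, 0, 0, 0, 0, 0.435, 0.045, 0, 0, 0, 0, 0, 0.435, 0.045, 0, 0, 0, 0, 0, 0.435]

```text
time_s: 21.52
ee_pos: [623.5, 33.1, 16.1]
tool_rot: [2.096, 2.34, -0.0]
contact_force: [0.2, -1.4, 0.4]
width: 24.1
gripper_force: 0.7
```

Request:
play_rows:
  plan: [0.045, 0, 0, 0, 0, 0, 0.435, 0.045, 0, 0, 0, 0, 0, 0.435, 0.045, 0, 0, 0, 0, 0, 0.435, 0.045, 0, 0, 0, 0, 0, 0.435, 0.045, 0, 0, 0, 0, 0, 0.435]

```text
time_s: 21.93
ee_pos: [618.4, 88.0, 17.3]
tool_rot: [2.093, 2.338, 0.001]
contact_force: [0.6, -6.1, 5.4]
width: 23.8
gripper_force: 3.1
```

Request:
play_rows:
  plan: [0.04, 0, 0, 0, 0, 0, 0.435, 0.04, 0, 0, 0, 0, 0, 0.435, 0.03, 0, 0, 0, 0, 0, 0.435, 0.02, 0, 0, 0, 0, 0, 0.435, 0.01, 0, 0, 0, 0, 0, 0.435]

```text
time_s: 22.35
ee_pos: [614.4, 123.0, 17.2]
tool_rot: [2.092, 2.34, 0.001]
contact_force: [1.1, -7.1, 5.5]
width: 24.1
gripper_force: 3.4
```

```bash
python3 -c "
from h import *
where()
p,d,W=cloud('top');tins(p,W)"
```

```text
t 22.35 tcp [614.4 123.   17.2] plate [  87.1 -102.4] xang 96.38 tilt [ 0.002 -0.002 -1.   ] w 24.1 F [ 1.1 -7.1  5.5]
amber [85.6 57.3] 25.8 234 52.7
plum hidden 2
cream hidden 0
```

Request:
play_rows:
  plan: [0.015, 0, 0, 0, 0, 0, 0.435, 0.01, 0, 0, 0, 0, 0, 0.435, -0.03, 0, 0, 0, 0, 0, 0.435, -0.06, 0, 0, 0, 0, 0, 0.435, -0.08, 0, -0.06, 0, 0, 0, 0.435]

```text
time_s: 22.82
ee_pos: [615.0, 86.8, 28.2]
tool_rot: [-2.091, -2.338, 0.007]
contact_force: [0.4, 0.1, -0.2]
width: 23.8
gripper_force: 0.0
```

Request:
play_rows:
  plan: [0, 0, -0.14, 0, 0, 0, 0.435, 0, 0, -0.14, 0, 0, 0, 0.435, -0.14, 0, 0, 0, 0, 0, 0.435, -0.14, 0, 0, 0, 0, 0, 0.435, -0.14, 0, 0, 0, 0, 0, 0.435]

```text
time_s: 23.23
ee_pos: [629.0, -19.0, 101.6]
tool_rot: [2.095, 2.341, 0.001]
contact_force: [0.9, 0.8, 0.6]
width: 24.4
gripper_force: 0.0
```

Request:
play_rows:
  plan: [-0.14, 0, 0, 0, 0, 0, 0.435, -0.14, 0, 0, 0, 0, 0, 0.435, -0.14, 0, 0, 0, 0, 0, 0.435, 0, 0, 0, 0, 0, 0, 0.435, 0, 0, 0, 0, 0, 0, 0.435]

```text
time_s: 23.65
ee_pos: [640.0, -124.4, 100.4]
tool_rot: [-2.1, -2.335, 0.0]
contact_force: [-1.2, -0.3, 0.5]
width: 23.9
gripper_force: 0.0
```

```bash
sed -i 's/&(Y<-130)/\&(abs(Y+57)<36)/' h.py; python3 -c "
from h import *
where()
p,d,W=cloud('top');tins(p,W);mould(W,p);cv2.imwrite('pics/t4.png',cv2.resize(p[150:390,110:430,::-1],None,fx=2.4,fy=2.4))
for n,u,v,r,h in [('tape',452,305,28,48),('carton',304,181,24,100),('tumbler',134,250,24,95)]: print(n,disc(W,u,v,r,h))"
```

```text
t 23.65 tcp [ 640.  -124.4  100.4] plate [  84.7 -351.1] xang 96.06 tilt [-0.001  0.001 -1.   ] w 23.9 F [-1.2 -0.3  0.5]
amber [84.5 63.1] 25.1 228 52.7
plum [86.1  3.4] 26.4 289 52.6
cream [ 87.3 -54.3] 31.2 383 52.3
mould plate [-43.2  51.9] [110.2  94. ] 0.02 1389 26.6
tape (array([ 424.7, -386.4]), 48.6, np.int64(410), array([ 425.1, -385.9,   46.1]))
carton (array([754.8,   2.8]), 38.3, np.int64(627), array([755.2,   3.6,  98.6]))
tumbler (array([573.3, 445.8]), 40.5, np.int64(186), array([573.9, 447.7,  93. ]))
```

View pics/t4.png

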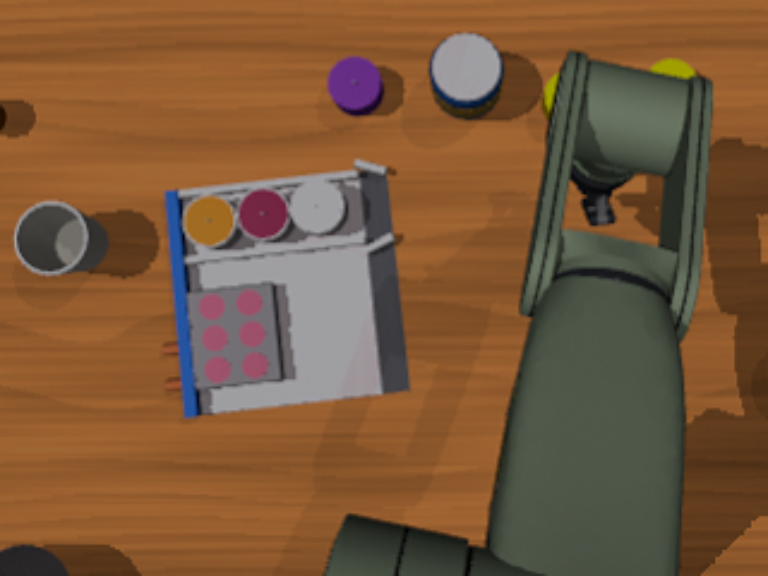

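The picture shows the mould flush against the bar at about (235,335). The three tins are in the lane at (210,220), (263,213) and (317,206), all wholly between the rails, and the tape, carton and tumbler have not moved.

```bash
python3 -c "
from bench import env
print(env.finish_job())"
```

```text
the job is handed in; nothing more can be done
None
```

I've handed in the job at about 24 s: the mould is on the plate flush against the stop bar, all three tins stand wholly between the straight rails, and the tape roll, carton and tumbler have not moved.

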